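# Set up the drilling jig: click its bushing wheel round and push the tube to the stop

## Task

Set up the drilling jig for the bolt hole. With a fingertip flick the edge of the bushing wheel round, click by click, until the largest bushing has clicked in at the pointer, over the tube; and push the square tube along its channel until its end is against the stop. The tube is only pushed, never lifted out of its channel, and the other things on the bench stay where they are.

Things in the scene. Friction and masses are not known exactly. Their poses are not given: they have to be found in the camera images.
- jig: drilling jig bolted to the bench: grey base plate 18 mm thick (x -70..60, y -125..125 mm) with tube channel, end stop, wheel. Origin: underside, at bench level. y: along the channel, away from the stop; x: from channel to hub; z up. Channel: centre line x = -30, floor 18 mm up, rails x -51..-9, y -125..95 mm, tops 36 mm up. The wheel's +x side is open: below it only the plate
- wheel (a joint): angle of the wheel about its upright axis, rad, positive anticlockwise from above, turns without end either way. 0 or a whole turn = largest bushing at the pointer. Eight click stops 45 degrees apart; starts at rest in one, 2 to 4 clicks from the goal the shorter way. A spring plunger draws it to the nearest stop (within 22 degrees) when let go; 1.5 to 2 N at the rim moves it off a stop
- hub (a point): wheel's centre at its top face, 62 mm above the bench. Aluminium wheel lying flat, 14 mm thick: disc of 38 mm radius with 8 round lobes (radius 10 mm, centred 38 mm out, 45 degrees apart): scalloped edge, 48 mm out at the lobes. A bushing on each lobe stands 5.5 mm proud, the hub's bolt 9 mm. At a click stop one lobe is at the pointer and one opposite, on the jig's +x side
- big_bush (a point): centre of the largest bushing (17 mm outside, 13 mm bore) at the wheel's top face, 38 mm from the axis. The other seven are clearly smaller: bores 3.5 to 7 mm, 8 to 11.5 mm outside, growing anticlockwise
- index (a point): where the chosen bushing's centre must stand: 38 mm from the hub towards the jig's -x, over the middle of the channel, at the level of the wheel's top face. A steel pointer post on the front rail (14 mm wide, tip 50 mm from the hub, top 61 mm above the bench) points at it
- stop_face (a point): middle of the channel at the end stop's face, 30.5 mm above the bench. The stop is a dark steel block 50 mm wide across the channel, 10 mm thick, its top 52 mm above the bench. Same axes as the jig
- tube_stop_end (a point): centre of the end face, nearer the stop, of the loose square steel tube, 25 x 25 x 240 mm, 0.2 to 0.4 kg. It lies in the channel, 18 to 43 mm above the bench, with 0.75 mm play each side, and starts 30 to 60 mm short of the stop; it slides with ordinary friction
- tube_push_end (a point): centre of the tube's other end face, 30.5 mm above the bench: the end to push, along the jig's -y. It sticks out 30 mm from the rails when home, 60 to 90 mm at the start, when it is also beyond the base plate's end
- hex_bolt: bystander: a large hex bolt standing on its head, 20 mm shank, 82 mm tall, beside the jig on the hub side; origin under its head
- nut: bystander: a hex nut lying flat, 30 mm wide, 14 mm high; origin at its underside
- wrench: bystander: a steel wrench 170 mm long lying beside the jig on the channel side; origin at its middle, on the bench
- tape_measure: bystander: a tape measure 72 x 36 x 68 mm; origin at its underside
- oil_tin: bystander: a plain round tin, 56 mm wide, 110 mm tall; origin at its underside
- washer_cup: bystander: a clear cup of washers, 84 mm wide, 55 mm tall; origin at its underside
- bolt_carton: bystander: an open carton of carriage bolts, 90 x 120 x 65 mm with its back flap up; origin at its underside
- hammer: bystander: a hammer 260 mm long lying at the left; origin at the bench under its middle
There are look-alikes about, which are no part of the job. Of the things shaped like the part that bears tube_stop_end, the bare steel one is meant.

How it is judged:
At the end, for the whole second after the job is handed in: the largest bushing stands within 3 mm of the index and the wheel is at rest; the tube's end is within 3 mm of the stop face and the tube lies flat in its channel (horizontal distance between big_bush and index below 0.003 m and velocity of joint wheel between -0.05 and 0.05 rad/s and y of tube_stop_end in the frame of stop_face below 0.003 m and z of each of tube_stop_end, tube_push_end in the frame of stop_face below 0.004 m and horizontal distance between tube_stop_end and stop_face below 0.005 m); the robot touches nothing.
It fails at once if the tube is lifted (an end rises more than 12 mm off the channel floor) (z of any of tube_stop_end, tube_push_end in the frame of stop_face above 0.012 m).
It fails at once if another thing on the bench is shifted or lifted by more than 20 mm (distance of any of hex_bolt, nut, wrench, tape_measure, oil_tin, washer_cup, bolt_carton, hammer from where it was at the start of the episode above 0.02 m).
It also fails if it takes over 67 s, if anything falls off the work surface, if the arm or the gripper's body presses on something with over 40 N, if the wrist force passes 120 N, or if a joint passes its speed limit or range.

## Robot

A 7-joint arm with a two-finger parallel gripper is mounted at the origin on the work surface. World frame = base frame: x ahead of the robot, y to its left, z up, the work surface at z = 0. Lengths are in m, angles in rad, forces in N, time in s.
With the tool pointing down it reaches from about 0.4 to 0.85 m from the base axis. Payload 4.5 kg.
Tool frame: the origin (TCP) lies at the very end of the fingers, on their centre line; the grasp point (between the pads) lies 19 mm behind it; z points along the fingers, y is the line along which they close (so a half turn about z gives the same grasp; the last joint's range is limited). The gripper opens to 88 mm and grips with 3 to 60 N. Pads are 18 mm wide; open, the fingers measure 123 mm over their backs; the gripper's body (75 mm by 187 mm) begins 45 mm behind the grasp point.
Start: joints at [0.034, 0.689, -0.195, 1.565, 0.157, 0.902, -0.215], TCP at [0.625, 0, 0.2] pointing down, gripper open.
Joint ranges: [-3.01, 3.01], [-0.46, 2.08], [-1.47, 1.51], [0.13, 2.56], [-1, 4.14], [0.04, 2.09], [-2.66, 2.66]. Speed limits (rad/s): [2.57, 2.57, 3.14, 3.14, 3.14, 3.14, 3.14].

## Interface

Orientations are given as a unit quaternion [x, y, z, w].
In Python, from plant import r, eyes, nets gives the robot as it stands.
- The arm moves only by the shell command python3 -m pendant 'ROWS' [FORCE]. ROWS is JSON, a list of rows, each an object of numbers: "claw": the opening, from 0 (shut) to 1 (fully open); "dx", "dy", "dz": the shift along the world's x, y, z in mm; "twist": the turn about the world's z in rad. In form: [{"claw": .., "dx": .., "dy": .., "dz": .., "twist": ..}, ...]. A call has 1 to 8 rows; each row is the pose to reach, as a shift and turn from the pose commanded when the call began; what a row does not reach only later rows make up. A row lasts 1/10 s, in which the tool goes at most 50 mm and 8.59 degrees, less where a joint would pass 70% of its speed; a pose out of reach is approached as far as the arm can. A call with a gripper value outside its range is refused whole. The fingers move at their own pace and stop on an object; FORCE is the grip in N (left out, the last holds). Time passes only in rows, so rows that repeat a pose let the fingers close. It gives the time, the measured TCP pose, the force, the opening and the grip force at its end, in the units of the state.
- r.get_state(): the state, without advancing time (a new reading comes with each control period).
- eyes.snapshot(name): name is "scene" or "side" or "wrist"; returns (picture, depth): 420x560x3 uint8, blue, green, red; 420x560 float32, m along the optical axis (not along the pixel's ray), 0 where there is no reading.
- eyes.camera_info(name): a dict with "K" (3x3 intrinsics, pixels), "world_to_cam" (4x4, takes a point from world to camera coordinates); the wrist camera has in their place "T_tool_cam" (4x4, takes a point from camera to tool coordinates, whose origin is the TCP and whose axes are the flange's). Camera axes: x right, y down, z forward; pixel columns grow to the right and rows downward; lengths in m; the calibration is good to about 2 mm. A picture is of the moment at which its call begins: read the wrist's pose just before it. camera_info takes no time and is no camera call.
- r.finish_job(): hands the job in; it is judged then, once.
Trained networks look in the newest picture that a camera, given by its name, has taken for a name from the list of things; names that differ only in an ending like _2 or _b are one class to them, and where a whole thing is asked for, a point or a joint stands for the part that bears it (a point fixed in the world has none). Each returns a list of dicts, best first, with "confidence" (0 to 1); they miss things now and then, are a little off and sometimes report something else, mostly with a low value. They report only what shows in the picture. A call takes as long as a camera call. They do not tell look-alikes from the thing itself.
- nets.spot_in(camera, query): "box" ([left, top, width, height] as shares, 0 to 1, of the picture: columns of its width, rows of its height, round what is visible of it).
- nets.place_of(camera, query): "position" ([column, row] as shares, 0 to 1, of the picture: columns of its width, rows of its height: a listed point, or the origin of a listed thing).
The state is a dict: "clock": time; "q": joint angles; "qd": joint speeds; "joint_torque": joint torques, N m; "tool_pos": TCP position; "eef_rot": TCP orientation; "contact_force": force on the tool from outside, world axes, zero at the start; "moment": the same for the moment, N m; "opening": opening from 0.0 (shut) to 1.0 (fully open); "finger_force": force on a finger pad.
Only numpy, scipy, OpenCV 4.12 (cv2) and the standard library are available. Lean on these libraries where they do the work, as an engineer would, in place of code of your own. Each camera call takes 0.05 s, during which the arm holds its last target. There are 200 camera calls.

## Working session

There is one attempt and no reset: what is moved stays moved. The work goes in short steps, Python scripts to look and compute and a shell command to move; the robot and the scene stay as the last step left them, time stands still between calls to the robot, and variables do not carry over. Pictures are saved under pics/ and viewed, at most 10 in all, crops included, and the job is handed in when it is done.

```bash
mkdir -p pics; cat > h.py <<'E'
import numpy as np, cv2
from plant import r, eyes, nets
from scipy.spatial.transform import Rotation as R
def cam(name):
    i=eyes.camera_info(name); K=np.array(i["K"])
    if "world_to_cam" in i: T=np.linalg.inv(np.array(i["world_to_cam"]))
    else:
        s=r.get_state(); W=np.eye(4); W[:3,:3]=R.from_quat(s["eef_rot"]).as_matrix(); W[:3,3]=s["tool_pos"]; T=W@np.array(i["T_tool_cam"])
    return K,T
def at_depth(K,T,u,v,d): return (T@np.r_[np.linalg.inv(K)@[u,v,1]*d,1])[:3]
def at_z(K,T,u,v,z):
    d=T[:3,:3]@np.linalg.inv(K)@[u,v,1]; return T[:3,3]+d*(z-T[2,3])/d[2]
E
python3 - <<'E'
from h import *
ims=[]
for n in ["scene","side"]:
    K,T=cam(n); im,d=eyes.snapshot(n); np.savez(f"{n}.npz",im=im,d=d); cv2.imwrite(f"pics/{n}0.png",im)
    for q,z in [("hub",.062),("big_bush",.062),("index",.062),("stop_face",.0305),("tube_stop_end",.0305),("tube_push_end",.0305),("jig",0)]:
        for p in nets.place_of(n,q)[:3]:
            u,v=np.array(p["position"])*[560,420]; print(n,q,round(p["confidence"],2),int(u),int(v),at_z(K,T,u,v,z).round(3))
s=r.get_state(); print(s["clock"],s["tool_pos"],s["eef_rot"])
E
```

```text
scene hub 0.6 200 253 [ 0.542 -0.133  0.062]
scene big_bush 0.64 192 265 [ 0.558 -0.163  0.062]
scene big_bush 0.57 378 247 [0.768 0.191 0.062]
scene index 0.78 187 242 [ 0.497 -0.139  0.062]
scene index 0.18 375 247 [0.764 0.189 0.062]
scene stop_face 0.92 165 263 [ 0.495 -0.199  0.03 ]
scene tube_stop_end 0.88 39 281 [ 0.374 -0.436  0.03 ]
scene tube_stop_end 0.67 265 273 [ 0.654 -0.038  0.03 ]
scene tube_stop_end 0.57 226 187 [0.38  0.045 0.03 ]
scene tube_push_end 0.92 260 209 [0.492 0.07  0.03 ]
scene tube_push_end 0.84 109 204 [ 0.254 -0.221  0.03 ]
scene tube_push_end 0.64 269 272 [ 0.656 -0.028  0.03 ]
scene jig 0.59 211 253 [ 0.513 -0.092  0.   ]
scene jig 0.23 269 273 [ 0.642 -0.019  0.   ]
side hub 0.83 271 174 [ 0.546 -0.119  0.062]
side hub 0.56 275 198 [ 0.524 -0.004  0.062]
side big_bush 0.91 267 168 [ 0.562 -0.145  0.062]
side index 0.73 216 167 [ 0.723 -0.131  0.062]
side stop_face 0.97 286 162 [ 0.508 -0.233  0.03 ]
side tube_stop_end 0.96 330 138 [ 0.357 -0.402  0.03 ]
side tube_stop_end 0.95 287 176 [ 0.499 -0.155  0.03 ]
side tube_stop_end 0.91 331 223 [0.361 0.05  0.03 ]
side tube_push_end 0.86 284 223 [0.492 0.065 0.03 ]
side tube_push_end 0.86 369 175 [ 0.233 -0.196  0.03 ]
side tube_push_end 0.61 359 297 [0.297 0.3   0.03 ]
side jig 0.86 276 196 [ 0.526 -0.088  0.   ]
0.8 [6.25011924e-01 4.80052313e-05 1.99774805e-01] [7.07100913e-01 7.07112648e-01 4.19906046e-05 1.85579915e-05]
```

View pics/scene0.png

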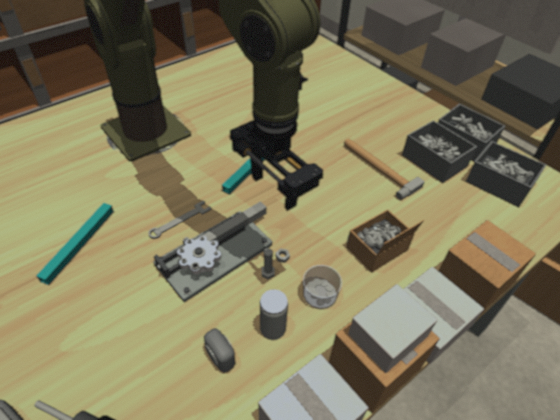

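View pics/side0.png

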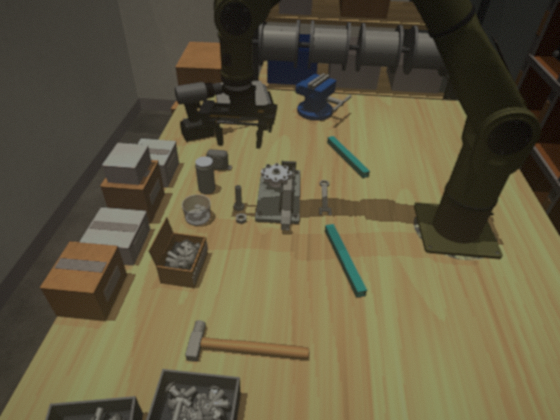

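The scene shows three tube-shaped things: teal at (77,243), teal at (238,176), and the steel one in the jig channel at (240,222). The steel one in the channel fits "bare steel". The hub is at (200,253), and the hex bolt (268,263) and tin (273,315) stand on the hub side. Next I'll move above the jig and take a close look.

```bash
python3 - <<'E'
from h import *
print(np.array(eyes.camera_info("wrist")["T_tool_cam"]).round(3).tolist(), eyes.camera_info("wrist")["K"])
f=np.load("scene.npz"); K,T=cam("scene")
for n,u,v in [("tin",273,298),("bolt",268,251),("nut",283,255),("cup",321,272)]:
    print(n,at_depth(K,T,u,v,f["d"][v,u]).round(3))
E
python3 -m pendant '[{"claw":0,"dx":-20,"dy":-30,"dz":20},{"claw":0,"dx":-40,"dy":-60,"dz":40},{"claw":0,"dx":-60,"dy":-90,"dz":60},{"claw":0,"dx":-60,"dy":-90,"dz":80},{"claw":0,"dx":-60,"dy":-90,"dz":80},{"claw":0,"dx":-60,"dy":-90,"dz":80}]'
python3 - <<'E'
from h import *
K,T=cam("wrist"); im,d=eyes.snapshot("wrist"); np.savez("w1.npz",im=im,d=d,K=K,T=T); cv2.imwrite("pics/w1.png",im)
for q,z in [("hub",.062),("big_bush",.062),("index",.062),("stop_face",.0305),("tube_stop_end",.0305),("tube_push_end",.0305),("hex_bolt",0),("jig",0)]:
    for p in nets.place_of("wrist",q)[:2]:
        u,v=np.array(p["position"])*[560,420]; print(q,round(p["confidence"],2),int(u),int(v),at_z(K,T,u,v,z).round(3))
E
```

```text
[[-0.0, -0.966, -0.26, 0.065], [1.0, -0.001, 0.001, 0.001], [-0.001, -0.26, 0.966, -0.185], [0.0, 0.0, 0.0, 1.0]] [[332.45317191   0.         279.69595096]
 [  0.         332.45317191 216.13967241]
 [  0.           0.           1.        ]]
tin [ 0.749 -0.093  0.108]
bolt [ 0.64  -0.021  0.085]
nut [0.622 0.038 0.005]
cup [0.725 0.062 0.032]
hub 0.84 195 319 [ 0.534 -0.139  0.062]
big_bush 0.68 224 338 [ 0.564 -0.162  0.062]
big_bush 0.49 204 256 [ 0.548 -0.065  0.062]
stop_face 0.75 180 349 [ 0.504 -0.201  0.03 ]
tube_stop_end 0.91 45 147 [0.382 0.044 0.03 ]
tube_push_end 0.92 150 114 [0.495 0.077 0.03 ]
hex_bolt 0.85 290 206 [ 0.639 -0.026  0.   ]
jig 0.62 200 257 [ 0.529 -0.09   0.   ]validation failed for argument at $[0]...
```

The move was refused, apparently because every row needs all the fields, so I'll resend it complete.

```bash
python3 -m pendant '[{"claw":0,"dx":-20,"dy":-40,"dz":20,"twist":0},{"claw":0,"dx":-40,"dy":-80,"dz":40,"twist":0},{"claw":0,"dx":-60,"dy":-120,"dz":60,"twist":0},{"claw":0,"dx":-80,"dy":-150,"dz":80,"twist":0},{"claw":0,"dx":-80,"dy":-160,"dz":80,"twist":0},{"claw":0,"dx":-80,"dy":-160,"dz":80,"twist":0},{"claw":0,"dx":-80,"dy":-160,"dz":80,"twist":0}]'
python3 - <<'E'
from h import *
K,T=cam("wrist"); im,d=eyes.snapshot("wrist"); np.savez("w1.npz",im=im,d=d,K=K,T=T); cv2.imwrite("pics/w1.png",cv2.resize(im,(800,600),interpolation=cv2.INTER_CUBIC))
print(r.get_state()["tool_pos"])
for q,z in [("hub",.062),("big_bush",.062),("index",.062),("stop_face",.0305),("tube_stop_end",.0305),("tube_push_end",.0305),("hex_bolt",0),("jig",0)]:
    for p in nets.place_of("wrist",q)[:2]:
        u,v=np.array(p["position"])*[560,420]; print(q,round(p["confidence"],2),int(u),int(v),at_z(K,T,u,v,z).round(3))
E
```

```text
clock: 1.95
tool_pos: [0.5454, -0.1581, 0.279]
eef_rot: [0.706, 0.708, 0.0, -0.001]
contact_force: [-0.2, 1.1, -0.2]
opening: 0.385
finger_force: 0.0
[ 0.54548236 -0.15752757  0.27883861]
hub 0.73 270 165 [ 0.535 -0.137  0.062]
big_bush 0.91 296 186 [ 0.567 -0.163  0.062]
index 0.6 239 166 [ 0.499 -0.138  0.062]
stop_face 0.69 248 212 [ 0.505 -0.203  0.031]
tube_stop_end 0.73 244 181 [ 0.501 -0.162  0.031]
tube_stop_end 0.73 135 11 [0.38  0.036 0.031]
tube_push_end 0.9 62 225 [ 0.252 -0.223  0.031]
tube_push_end 0.71 245 209 [ 0.501 -0.2    0.031]
hex_bolt 0.65 352 71 [ 0.641 -0.023  0.   ]
jig 0.92 267 125 [ 0.53  -0.091  0.   ]
```

View pics/w1.png

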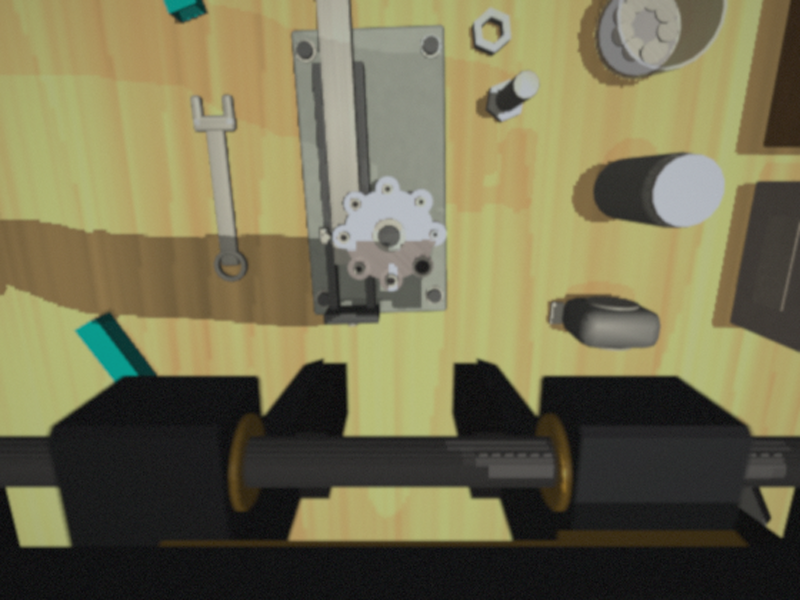

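The wrist view shows the bare steel tube in the channel at (337,100). The hub is at (388,234), and the largest bushing, with its dark bore, is at (422,266), about -45° in the jig frame. That makes it 3 clicks clockwise to the pointer at (325,236). I'll confirm this in one crop.

```bash
python3 - <<'E'
from h import *
f=np.load("w1.npz"); im,d,K,T=[f[k] for k in ("im","d","K","T")]
P=lambda u,v,z: at_z(K,T,u*.7,v*.7,z)
c=[P(u,v,.018)[:2] for u,v in [(292,31),(446,26),(446,310),(313,314)]]
for p in c: print(p.round(4))
for a,b in [(0,3),(1,2)]: e=c[a]-c[b]; print("yaw deg",np.degrees(np.arctan2(-e[0],e[1])),np.linalg.norm(e))
print("hub",P(388,234,.062),"bush",P(422,266,.062),"centre",np.mean(c,0))
cv2.imwrite("pics/crop1.png",cv2.resize(im[0:240,180:330],None,fx=2.5,fy=2.5,interpolation=cv2.INTER_CUBIC))
for u,v in [(388,200),(388,250),(340,100)]:
    print(u,v,at_depth(K,T,u*.7,v*.7,d[int(v*.7),int(u*.7)]).round(4))
E
```

```text
[0.4562 0.0293]
[0.5854 0.0333]
[ 0.592  -0.2133]
[ 0.4626 -0.2175]
yaw deg 1.495528129484701 0.24680863866555663
yaw deg 1.540622037717413 0.2465957709267235
hub [ 0.53701786 -0.13533142  0.062     ] bush [ 0.56595516 -0.16245646  0.062     ] centre [ 0.52405257 -0.09205151]
388 200 [ 0.5371 -0.1075  0.0611]
388 250 [ 0.537  -0.1485  0.0639]
340 100 [ 0.4977 -0.0281  0.0425]
```

View pics/crop1.png

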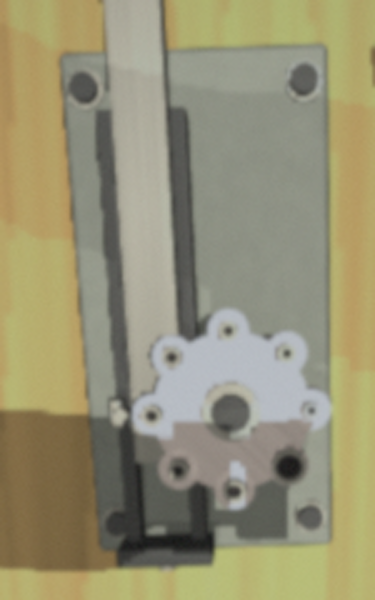

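Confirmed: the steel tube in the channel is the one meant, and the big bushing is at lower right in the crop (288,466). The jig yaw is about 1.5° and the hub is at (0.5375, -0.1355). I'll go to the wheel's open +x side, tip at z = 52 mm.

```bash
python3 -m pendant '[{"claw":0,"dx":40,"dy":25,"dz":-10,"twist":0},{"claw":0,"dx":70,"dy":50,"dz":-40,"twist":0},{"claw":0,"dx":70,"dy":50,"dz":-85,"twist":0},{"claw":0,"dx":70,"dy":50,"dz":-130,"twist":0},{"claw":0,"dx":70,"dy":50,"dz":-170,"twist":0},{"claw":0,"dx":70,"dy":50,"dz":-205,"twist":0},{"claw":0,"dx":70,"dy":50,"dz":-228,"twist":0},{"claw":0,"dx":70,"dy":50,"dz":-228,"twist":0}]'
python3 - <<'E'
from h import *
K,T=cam("wrist"); im,d=eyes.snapshot("wrist"); cv2.imwrite("pics/w2.png",im); s=r.get_state(); print(s["tool_pos"],s["opening"],s["contact_force"])
E
```

```text
clock: 3.2
tool_pos: [0.6122, -0.1095, 0.0484]
eef_rot: [0.707, 0.707, -0.002, -0.003]
contact_force: [-0.0, 0.6, 0.6]
opening: 0.005
finger_force: 0.0
[ 0.61400115 -0.10973877  0.0505632 ] 0.004232686277990762 [ 0.49494025 -0.53131453  0.52239685]
```

View pics/w2.png

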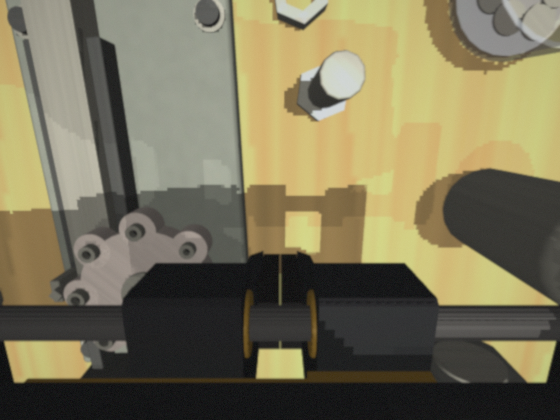

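The fingers are closed beside the wheel, tips at columns 250–312, about 35 mm wide, with clear room around them. First sweep toward -y.

```bash
python3 -m pendant '[{"claw":0,"dx":-9,"dy":0,"dz":0,"twist":0},{"claw":0,"dx":-17,"dy":0,"dz":0,"twist":0},{"claw":0,"dx":-17,"dy":-6,"dz":0,"twist":0},{"claw":0,"dx":-17,"dy":-13,"dz":0,"twist":0},{"claw":0,"dx":-17,"dy":-20,"dz":0,"twist":0},{"claw":0,"dx":-17,"dy":-27,"dz":0,"twist":0},{"claw":0,"dx":-17,"dy":-34,"dz":0,"twist":0}]'
python3 -m pendant '[{"claw":0,"dx":0,"dy":-7,"dz":0,"twist":0},{"claw":0,"dx":0,"dy":-14,"dz":0,"twist":0},{"claw":0,"dx":0,"dy":-21,"dz":0,"twist":0},{"claw":0,"dx":0,"dy":-28,"dz":0,"twist":0},{"claw":0,"dx":0,"dy":-28,"dz":0,"twist":0},{"claw":0,"dx":20,"dy":-28,"dz":0,"twist":0},{"claw":0,"dx":20,"dy":-28,"dz":0,"twist":0}]'
python3 - <<'E'
from h import *
im,d=eyes.snapshot("wrist"); cv2.imwrite("pics/w3.png",im); s=r.get_state(); print(s["tool_pos"])
K,T=cam("wrist")
for n in ("wrist","side","scene"):
    if n!="wrist": eyes.snapshot(n); K,T=cam(n)
    for q in ("big_bush","hub"):
        for p in nets.place_of(n,q)[:2]:
            u,v=np.array(p["position"])*[560,420]; print(n,q,round(p["confidence"],2),int(u),int(v),at_z(K,T,u,v,.062).round(3))
E
```

```text
clock: 3.95
tool_pos: [0.5982, -0.1451, 0.0518]
eef_rot: [0.707, 0.707, 0.0, 0.0]
contact_force: [-0.2, 0.1, 0.5]
opening: 0.006
finger_force: 0.0
clock: 4.65
tool_pos: [0.6207, -0.1711, 0.052]
eef_rot: [0.707, 0.707, 0.002, 0.001]
contact_force: [0.4, -0.5, -0.0]
opening: 0.001
finger_force: 0.0
[ 0.61891383 -0.17116342  0.05174221]
wrist big_bush 0.83 176 234 [ 0.563 -0.163  0.062]
wrist hub 0.97 120 187 [ 0.536 -0.137  0.062]
side big_bush 0.92 264 166 [ 0.572 -0.156  0.062]
side hub 0.83 275 174 [ 0.534 -0.117  0.062]
scene big_bush 0.37 195 266 [ 0.565 -0.158  0.062]
```

View pics/w3.png

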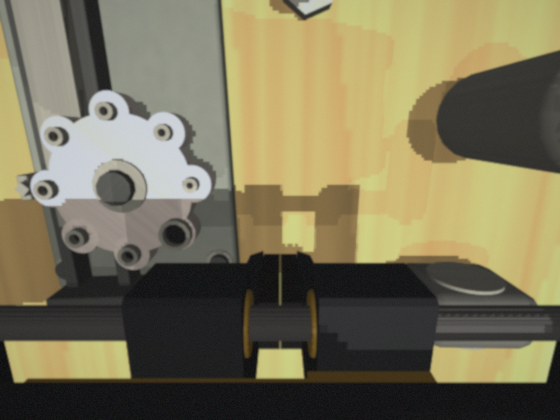

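The wheel hasn't moved: the big bushing is still at (175,233) and there was no contact force, so the tips must be thinner than their backs. I'll repeat 8 mm deeper.

```bash
python3 -m pendant '[{"claw":0,"dx":0,"dy":35,"dz":0,"twist":0},{"claw":0,"dx":0,"dy":64,"dz":0,"twist":0},{"claw":0,"dx":-14,"dy":64,"dz":0,"twist":0},{"claw":0,"dx":-28,"dy":64,"dz":0,"twist":0},{"claw":0,"dx":-28,"dy":57,"dz":0,"twist":0},{"claw":0,"dx":-28,"dy":50,"dz":0,"twist":0},{"claw":0,"dx":-28,"dy":43,"dz":0,"twist":0},{"claw":0,"dx":-28,"dy":36,"dz":0,"twist":0}]'
python3 -m pendant '[{"claw":0,"dx":0,"dy":-7,"dz":0,"twist":0},{"claw":0,"dx":0,"dy":-14,"dz":0,"twist":0}]'
python3 -m pendant '[{"claw":0,"dx":0,"dy":-7,"dz":0,"twist":0},{"claw":0,"dx":0,"dy":-14,"dz":0,"twist":0},{"claw":0,"dx":0,"dy":-20,"dz":0,"twist":0},{"claw":0,"dx":0,"dy":-20,"dz":0,"twist":0},{"claw":0,"dx":28,"dy":-20,"dz":0,"twist":0},{"claw":0,"dx":28,"dy":-20,"dz":0,"twist":0}]'
python3 - <<'E'
from h import *
im,d=eyes.snapshot("wrist"); cv2.imwrite("pics/w4.png",im); s=r.get_state(); print(s["tool_pos"])
K,T=cam("wrist")
for q in ("big_bush","hub"):
        for p in nets.place_of("wrist",q)[:2]:
            u,v=np.array(p["position"])*[560,420]; print(q,round(p["confidence"],2),int(u),int(v),at_z(K,T,u,v,.062).round(3))
E
```

```text
clock: 5.9
tool_pos: [0.5908, -0.1374, 0.0518]
eef_rot: [0.707, 0.707, 0.0, 0.001]
contact_force: [0.0, -0.0, 0.8]
opening: 0.005
finger_force: 0.0
clock: 6.1
tool_pos: [0.5902, -0.1509, 0.0517]
eef_rot: [0.707, 0.707, 0.0, 0.0]
contact_force: [0.6, -0.5, -0.6]
opening: 0.003
finger_force: 0.0
clock: 6.7
tool_pos: [0.6219, -0.1688, 0.0522]
eef_rot: [0.707, 0.708, 0.002, 0.002]
contact_force: [0.2, 0.2, -0.1]
opening: 0.009
finger_force: 0.0
[ 0.6196614  -0.16896027  0.05183146]
big_bush 0.66 176 236 [ 0.564 -0.162  0.062]
hub 0.58 118 190 [ 0.535 -0.136  0.062]
```

Still no contact, so the tips are thin. I'll go 6 mm deeper.

```bash
python3 -m pendant '[{"claw":0,"dx":0,"dy":35,"dz":0,"twist":0},{"claw":0,"dx":0,"dy":62,"dz":0,"twist":0},{"claw":0,"dx":-17,"dy":62,"dz":0,"twist":0},{"claw":0,"dx":-34,"dy":62,"dz":0,"twist":0},{"claw":0,"dx":-34,"dy":55,"dz":0,"twist":0},{"claw":0,"dx":-34,"dy":48,"dz":0,"twist":0},{"claw":0,"dx":-34,"dy":41,"dz":0,"twist":0},{"claw":0,"dx":-34,"dy":34,"dz":0,"twist":0}]'
python3 -m pendant '[{"claw":0,"dx":0,"dy":-7,"dz":0,"twist":0},{"claw":0,"dx":0,"dy":-14,"dz":0,"twist":0}]'
python3 -m pendant '[{"claw":0,"dx":0,"dy":-7,"dz":0,"twist":0},{"claw":0,"dx":0,"dy":-14,"dz":0,"twist":0},{"claw":0,"dx":0,"dy":-20,"dz":0,"twist":0},{"claw":0,"dx":0,"dy":-20,"dz":0,"twist":0},{"claw":0,"dx":34,"dy":-20,"dz":0,"twist":0},{"claw":0,"dx":34,"dy":-20,"dz":0,"twist":0}]'
python3 - <<'E'
from h import *
im,d=eyes.snapshot("wrist"); cv2.imwrite("pics/w4.png",im); s=r.get_state(); print(s["tool_pos"])
K,T=cam("wrist")
for q in ("big_bush","hub"):
        for p in nets.place_of("wrist",q)[:2]:
            u,v=np.array(p["position"])*[560,420]; print(q,round(p["confidence"],2),int(u),int(v),at_z(K,T,u,v,.062).round(3))
E
```

```text
clock: 7.65
tool_pos: [0.5848, -0.1374, 0.0518]
eef_rot: [0.707, 0.707, 0.0, 0.001]
contact_force: [-0.1, 0.1, -0.4]
opening: 0.005
finger_force: 0.0
clock: 7.85
tool_pos: [0.5842, -0.1509, 0.0517]
eef_rot: [0.707, 0.707, 0.0, 0.0]
contact_force: [-0.7, -0.7, -0.0]
opening: 0.0
finger_force: 0.0
clock: 8.45
tool_pos: [0.6227, -0.1687, 0.0523]
eef_rot: [0.707, 0.708, 0.003, 0.002]
contact_force: [-0.0, 0.3, -0.2]
opening: 0.003
finger_force: 0.0
[ 0.62011369 -0.1688429   0.05187995]
big_bush 0.6 175 239 [ 0.564 -0.164  0.062]
hub 0.6 120 194 [ 0.536 -0.138  0.062]
```

No movement yet. I'll probe radially at the +x lobe to find where the tip makes contact.

```bash
python3 -m pendant '[{"claw":0,"dx":0,"dy":36,"dz":0,"twist":0},{"claw":0,"dx":-20,"dy":36,"dz":0,"twist":0},{"claw":0,"dx":-34,"dy":36,"dz":0,"twist":0},{"claw":0,"dx":-34,"dy":36,"dz":0,"twist":0}]'
python3 -m pendant '[{"claw":0,"dx":-2,"dy":0,"dz":0,"twist":0},{"claw":0,"dx":-3,"dy":0,"dz":0,"twist":0},{"claw":0,"dx":-3,"dy":0,"dz":0,"twist":0}]'
python3 - <<'E'
from h import *
im,d=eyes.snapshot("scene"); im2,_=eyes.snapshot("side"); iw,dw=eyes.snapshot("wrist")
a=cv2.resize(im[200:300,140:270],(520,400),interpolation=cv2.INTER_CUBIC)
b=cv2.resize(im2[130:230,215:285],(280,400),interpolation=cv2.INTER_CUBIC)
cv2.imwrite("pics/mid.png",np.hstack([a,b])); print(r.get_state()["contact_force"])
E
```

```text
clock: 9.0
tool_pos: [0.5806, -0.1342, 0.0516]
eef_rot: [0.707, 0.707, -0.002, -0.001]
contact_force: [0.2, -0.6, -1.1]
opening: 0.006
finger_force: 0.0
clock: 9.3
tool_pos: [0.5815, -0.1341, 0.0518]
eef_rot: [0.707, 0.707, 0.0, 0.0]
contact_force: [0.4, 0.4, 0.1]
opening: 0.005
finger_force: 0.0
[-0.2413904   0.835959    0.03370711]
```

View pics/mid.png

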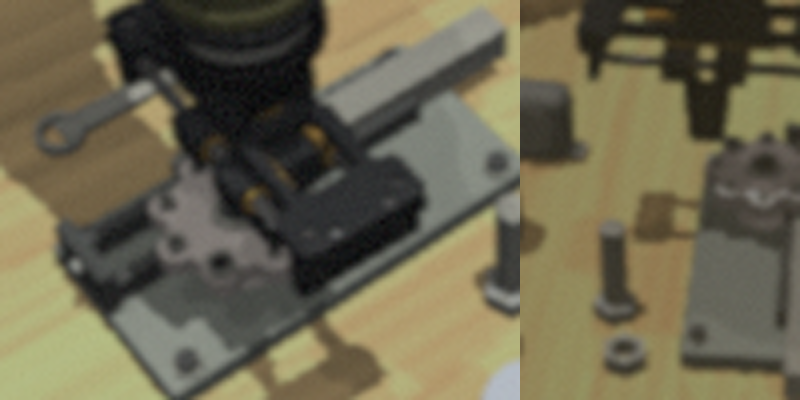

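```bash
python3 - <<'E'
from h import *
s=r.get_state(); p=s["tool_pos"]; print(p)
for n in ("side","scene"):
    K,T=cam(n); W=np.linalg.inv(T)
    for nm,q in [("tcp",p),("tcp+20z",np.array(p)+[0,0,.02]),("hub",[.5375,-.1355,.062]),("lobe edge",[.5855,-.1345,.062]),("platecorner",[.5854,.0333,.018])]:
        c=K@(W@np.r_[q,1])[:3]; print(n,nm,(c[:2]/c[2]).round(1),c[2].round(3))
    # crop coords
iw,dw=eyes.snapshot("wrist"); K,T=cam("wrist")
W=np.linalg.inv(T); c=K@(W@np.r_[p,1])[:3]; print("tcp in wrist",c[:2]/c[2],c[2])
# depth of finger area
for v in (245,255,265,275): print(v,[round(float(dw[v,u]),3) for u in range(235,330,8)])
# nearby depth at left lobes
im,d=eyes.snapshot("side"); K,T=cam("side")
for v in range(156,176,3): print(v,[tuple((at_depth(K,T,u,v,d[v,u])*1000).round().astype(int)) for u in (258,261,264,268,272)])
E
```

```text
[ 0.58141996 -0.13399549  0.05170327]
side tcp [261.3 173.1] 1.297
side tcp+20z [261.3 168. ] 1.283
side hub [275.2 171.2] 1.288
side lobe edge [260.  170.3] 1.291
side platecorner [253.2 216.3] 1.195
scene tcp [209.9 268.5] 0.971
scene tcp+20z [209.1 263.1] 0.956
scene hub [198.1 253. ] 0.985
scene lobe edge [210.4 267.1] 0.961
scene platecorner [271.9 242.6] 1.065
tcp in wrist [277.8845386  242.06515799] 0.19514368195271603
245 [0.185, 0.186, 0.185, 0.185, 0.181, 0.184, 0.184, 0.251, 0.251, 0.251, 0.25, 0.251]
255 [0.186, 0.186, 0.151, 0.152, 0.155, 0.154, 0.155, 0.155, 0.151, 0.151, 0.254, 0.252]
265 [0.081, 0.08, 0.14, 0.139, 0.0, 0.143, 0.143, 0.143, 0.141, 0.139, 0.081, 0.081]
275 [0.076, 0.076, 0.13, 0.133, 0.134, 0.133, 0.134, 0.135, 0.133, 0.13, 0.075, 0.076]
156 [(np.int64(590), np.int64(-118), np.int64(127)), (np.int64(581), np.int64(-124), np.int64(123)), (np.int64(572), np.int64(-123), np.int64(125)), (np.int64(578), np.int64(-311), np.int64(-2)), (np.int64(564), np.int64(-317), np.int64(-5))]
159 [(np.int64(590), np.int64(-120), np.int64(114)), (np.int64(582), np.int64(
[... 664 characters left out ...]
), np.int64(-232), np.int64(-1)), (np.int64(594), np.int64(-233), np.int64(-1)), (np.int64(580), np.int64(-200), np.int64(25)), (np.int64(562), np.int64(-150), np.int64(62)), (np.int64(549), np.int64(-149), np.int64(64))]
171 [(np.int64(602), np.int64(-215), np.int64(-1)), (np.int64(582), np.int64(-134), np.int64(59)), (np.int64(572), np.int64(-130), np.int64(64)), (np.int64(560), np.int64(-129), np.int64(65)), (np.int64(547), np.int64(-131), np.int64(65))]
174 [(np.int64(599), np.int64(-195), np.int64(1)), (np.int64(581), np.int64(-125), np.int64(55)), (np.int64(572), np.int64(-123), np.int64(57)), (np.int64(558), np.int64(-115), np.int64(64)), (np.int64(546), np.int64(-119), np.int64(63))]
```

The depth readings suggest the fingers really end about 40 mm above the reported TCP: both the side and wrist cameras show nothing of the finger below z ≈ 0.09. I'll measure this properly.

```bash
python3 - <<'E'
from h import *
K,T=cam("wrist"); iw,d=eyes.snapshot("wrist"); p=np.array(r.get_state()["tool_pos"])
for v in range(246,272,2):
    us=[u for u in range(225,340) if .1<d[v,u]<.175]
    if us:
        P=np.array([at_depth(K,T,u,v,d[v,u]) for u in us])-p; print(v,us[0],us[-1],"x",(P[:,0].min()*1e3).round(1),(P[:,0].max()*1e3).round(1),"y",(np.median(P[:,1])*1e3).round(1),"z",(np.median(P[:,2])*1e3).round(1))
im,d=eyes.snapshot("side"); K,T=cam("side")
for v in range(150,172):
    P=np.array([at_depth(K,T,u,v,d[v,u]) for u in range(254,270)])-p; m=(abs(P[:,1])<.03)&(P[:,2]>.015)
    if m.any(): print(v,"x",(P[m,0].min()*1e3).round(),(P[m,0].max()*1e3).round(),"y",(np.median(P[m,1])*1e3).round(),"z",(np.median(P[m,2])*1e3).round())
E
```

```text
252 259 300 x -8.4 10.6 y 9.3 z 39.9
254 253 306 x -11.1 13.1 y 8.1 z 39.3
256 250 309 x -12.2 14.3 y 8.1 z 42.0
258 249 310 x -12.4 14.5 y 7.9 z 43.9
260 248 311 x -12.7 14.9 y 8.0 z 46.5
262 247 312 x -12.9 15.0 y 8.1 z 49.0
264 250 309 x -11.4 13.5 y 8.1 z 51.1
266 250 309 x -11.4 13.4 y 8.0 z 53.1
268 250 309 x -11.0 13.2 y 8.2 z 55.7
270 250 309 x -10.9 12.9 y 8.0 z 57.1
150 x -4.0 7.0 y -5.0 z 84.0
151 x -7.0 15.0 y 3.0 z 85.0
152 x -18.0 15.0 y 9.0 z 85.0
153 x -18.0 15.0 y 11.0 z 83.0
154 x -18.0 15.0 y 11.0 z 80.0
155 x -18.0 15.0 y 10.0 z 76.0
156 x -18.0 12.0 y 10.0 z 72.0
157 x -17.0 12.0 y 11.0 z 68.0
158 x -15.0 12.0 y 12.0 z 65.0
159 x -15.0 12.0 y 11.0 z 62.0
160 x -15.0 12.0 y 12.0 z 58.0
161 x -15.0 12.0 y 13.0 z 55.0
162 x -16.0 12.0 y 11.0 z 50.0
163 x -15.0 12.0 y 12.0 z 47.0
164 x -18.0 9.0 y 10.0 z 42.0
165 x -13.0 3.0 y 11.0 z 39.0
166 x -22.0 -22.0 y -19.0 z 16.0
167 x -16.0 -16.0 y -13.0 z 16.0
169 x -8.0 -8.0 y 0.0 z 17.0
170 x -12.0 -6.0 y 6.0 z 17.0
```

The real fingertips end 38–40 mm above the reported TCP and are ±13 mm in x and ±9 mm in y at the end. So I'll come down another 42 mm, out to the side and watching the force.

```bash
python3 -m pendant '[{"claw":0,"dx":35,"dy":0,"dz":0,"twist":0},{"claw":0,"dx":37,"dy":26,"dz":0,"twist":0},{"claw":0,"dx":37,"dy":26,"dz":-15,"twist":0},{"claw":0,"dx":37,"dy":26,"dz":-30,"twist":0},{"claw":0,"dx":37,"dy":26,"dz":-41,"twist":0},{"claw":0,"dx":37,"dy":26,"dz":-41,"twist":0}]'
python3 -m pendant '[{"claw":0,"dx":-14,"dy":0,"dz":0,"twist":0},{"claw":0,"dx":-26,"dy":0,"dz":0,"twist":0},{"claw":0,"dx":-26,"dy":-6,"dz":0,"twist":0},{"claw":0,"dx":-26,"dy":-12,"dz":0,"twist":0},{"claw":0,"dx":-26,"dy":-18,"dz":0,"twist":0}]'
python3 -m pendant '[{"claw":0,"dx":0,"dy":-6,"dz":0,"twist":0},{"claw":0,"dx":0,"dy":-12,"dz":0,"twist":0}]'
python3 -m pendant '[{"claw":0,"dx":0,"dy":-6,"dz":0,"twist":0},{"claw":0,"dx":0,"dy":-14,"dz":0,"twist":0},{"claw":0,"dx":0,"dy":-22,"dz":0,"twist":0},{"claw":0,"dx":0,"dy":-32,"dz":0,"twist":0},{"claw":0,"dx":25,"dy":-32,"dz":0,"twist":0},{"claw":0,"dx":25,"dy":-32,"dz":0,"twist":0}]'
python3 - <<'E'
from h import *
K,T=cam("wrist");im,d=eyes.snapshot("wrist"); cv2.imwrite("pics/w5.png",im); s=r.get_state(); print(s["tool_pos"])
for q in ("big_bush","hub"):
        for p in nets.place_of("wrist",q)[:2]:
            u,v=np.array(p["position"])*[560,420]; print(q,round(p["confidence"],2),int(u),int(v),at_z(K,T,u,v,.062).round(3))
E
```

```text
clock: 10.25
tool_pos: [0.6154, -0.1093, 0.0082]
eef_rot: [0.708, 0.707, -0.002, -0.002]
contact_force: [-0.5, 0.8, 0.3]
opening: 0.007
finger_force: 0.0
clock: 10.75
tool_pos: [0.5935, -0.1265, 0.011]
eef_rot: [0.707, 0.707, 0.001, 0.001]
contact_force: [2.6, 1.4, 0.4]
opening: 0.007
finger_force: 1.4
clock: 10.95
tool_pos: [0.5945, -0.1389, 0.0113]
eef_rot: [0.707, 0.707, 0.001, 0.002]
contact_force: [2.8, 0.7, 1.0]
opening: 0.002
finger_force: 1.4
clock: 11.55
tool_pos: [0.6197, -0.1708, 0.0109]
eef_rot: [0.707, 0.707, 0.001, 0.001]
contact_force: [-0.1, 0.4, 0.1]
opening: 0.009
finger_force: 0.0
[ 0.61773859 -0.17030986  0.01066559]
big_bush 0.8 94 288 [ 0.539 -0.174  0.062]
hub 0.94 78 204 [ 0.538 -0.136  0.062]
```

Contact, and one click clockwise: the big bushing is now at -90°. Two more identical sweeps.

```bash
python3 -m pendant '[{"claw":0,"dx":0,"dy":35,"dz":0,"twist":0},{"claw":0,"dx":0,"dy":62,"dz":0,"twist":0},{"claw":0,"dx":-12,"dy":62,"dz":0,"twist":0},{"claw":0,"dx":-25,"dy":62,"dz":0,"twist":0},{"claw":0,"dx":-25,"dy":56,"dz":0,"twist":0},{"claw":0,"dx":-25,"dy":50,"dz":0,"twist":0},{"claw":0,"dx":-25,"dy":44,"dz":0,"twist":0},{"claw":0,"dx":-25,"dy":38,"dz":0,"twist":0}]'
python3 -m pendant '[{"claw":0,"dx":0,"dy":-6,"dz":0,"twist":0},{"claw":0,"dx":0,"dy":-12,"dz":0,"twist":0},{"claw":0,"dx":0,"dy":-20,"dz":0,"twist":0},{"claw":0,"dx":0,"dy":-28,"dz":0,"twist":0},{"claw":0,"dx":0,"dy":-38,"dz":0,"twist":0},{"claw":0,"dx":25,"dy":-38,"dz":0,"twist":0},{"claw":0,"dx":25,"dy":-38,"dz":0,"twist":0}]'
python3 - <<'E'
from h import *
K,T=cam("wrist");im,d=eyes.snapshot("wrist"); cv2.imwrite("pics/w6.png",im); s=r.get_state(); print(s["tool_pos"])
for q in ("big_bush","hub"):
        for p in nets.place_of("wrist",q)[:2]:
            u,v=np.array(p["position"])*[560,420]; print(q,round(p["confidence"],2),int(u),int(v),at_z(K,T,u,v,.062).round(3))
E
```

```text
clock: 12.5
tool_pos: [0.5946, -0.1325, 0.0112]
eef_rot: [0.707, 0.707, 0.002, 0.002]
contact_force: [3.4, 1.7, -0.5]
opening: 0.008
finger_force: 1.7
clock: 13.2
tool_pos: [0.6197, -0.1708, 0.011]
eef_rot: [0.707, 0.707, 0.001, 0.001]
contact_force: [-0.3, -0.3, 0.2]
opening: 0.009
finger_force: 0.0
[ 0.61765663 -0.17028033  0.01062281]
big_bush 0.77 25 269 [ 0.511 -0.165  0.062]
hub 0.77 77 202 [ 0.538 -0.135  0.062]
```

Second click done, with the bushing at -135°. One more.

```bash
python3 -m pendant '[{"claw":0,"dx":0,"dy":35,"dz":0,"twist":0},{"claw":0,"dx":0,"dy":62,"dz":0,"twist":0},{"claw":0,"dx":-12,"dy":62,"dz":0,"twist":0},{"claw":0,"dx":-25,"dy":62,"dz":0,"twist":0},{"claw":0,"dx":-25,"dy":56,"dz":0,"twist":0},{"claw":0,"dx":-25,"dy":50,"dz":0,"twist":0},{"claw":0,"dx":-25,"dy":44,"dz":0,"twist":0},{"claw":0,"dx":-25,"dy":38,"dz":0,"twist":0}]'
python3 -m pendant '[{"claw":0,"dx":0,"dy":-6,"dz":0,"twist":0},{"claw":0,"dx":0,"dy":-12,"dz":0,"twist":0},{"claw":0,"dx":0,"dy":-20,"dz":0,"twist":0},{"claw":0,"dx":0,"dy":-28,"dz":0,"twist":0},{"claw":0,"dx":0,"dy":-38,"dz":0,"twist":0},{"claw":0,"dx":25,"dy":-38,"dz":0,"twist":0},{"claw":0,"dx":25,"dy":-38,"dz":0,"twist":0}]'
python3 -m pendant '[{"claw":0,"dx":0,"dy":0,"dz":45,"twist":0},{"claw":0,"dx":0,"dy":0,"dz":90,"twist":0},{"claw":0,"dx":-40,"dy":40,"dz":120,"twist":0},{"claw":0,"dx":-80,"dy":85,"dz":150,"twist":0},{"claw":0,"dx":-110,"dy":130,"dz":170,"twist":0},{"claw":0,"dx":-122,"dy":160,"dz":170,"twist":0},{"claw":0,"dx":-122,"dy":160,"dz":170,"twist":0},{"claw":0,"dx":-122,"dy":160,"dz":170,"twist":0}]'
python3 - <<'E'
from h import *
K,T=cam("wrist");im,d=eyes.snapshot("wrist"); s=r.get_state(); print(s["tool_pos"])
np.savez("w7.npz",im=im,d=d,K=K,T=T)
def rep(n,q,z):
        for p in nets.place_of(n,q)[:2]:
            u,v=np.array(p["position"])*[560,420]; print(n,q,round(p["confidence"],2),int(u),int(v),at_z(K,T,u,v,z).round(3))
rep("wrist","tube_push_end",.0305); rep("wrist","hub",.062); rep("wrist","big_bush",.062)
i2,d2=eyes.snapshot("scene"); K,T=cam("scene"); rep("scene","big_bush",.062); rep("scene","hub",.062)
a=cv2.resize(im,(533,400)); b=cv2.resize(i2[200:300,150:217],(267,400),interpolation=cv2.INTER_CUBIC)
cv2.imwrite("pics/w7.png",np.hstack([a,b]))
E
```

```text
clock: 14.15
tool_pos: [0.5946, -0.1325, 0.0112]
eef_rot: [0.707, 0.707, 0.002, 0.002]
contact_force: [3.9, 1.9, -0.7]
opening: 0.006
finger_force: 1.7
clock: 14.85
tool_pos: [0.6197, -0.1708, 0.0109]
eef_rot: [0.707, 0.707, 0.001, 0.001]
contact_force: [-0.1, 0.4, 0.1]
opening: 0.006
finger_force: 0.0
clock: 15.65
tool_pos: [0.4929, -0.0072, 0.1815]
eef_rot: [0.705, 0.709, -0.0, -0.001]
contact_force: [0.2, 0.2, -1.7]
opening: 0.006
finger_force: 0.0
[ 0.49407258 -0.00961002  0.1810276 ]
wrist tube_push_end 0.86 276 111 [0.491 0.073 0.031]
wrist tube_push_end 0.77 74 361 [ 0.252 -0.211  0.031]
scene big_bush 0.88 186 242 [ 0.496 -0.141  0.062]
scene big_bush 0.19 268 327 [ 0.774 -0.122  0.062]
scene hub 0.87 202 250 [ 0.539 -0.124  0.062]
```

View pics/w7.png

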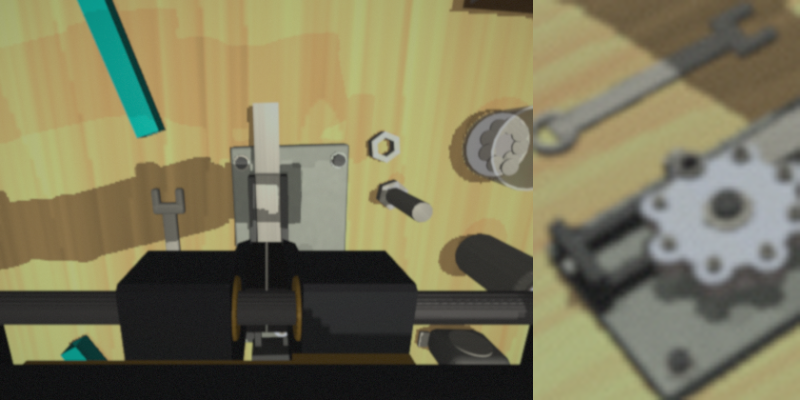

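The big bushing is at the pointer (crop 685,160), and the tube's push end is at (265,103), about (0.492, 0.073). I'll go beyond it and down so the real tip is at about 28 mm.

```bash
python3 -m pendant '[{"claw":0,"dx":0,"dy":45,"dz":0,"twist":0},{"claw":0,"dx":0,"dy":90,"dz":0,"twist":0},{"claw":0,"dx":-1,"dy":112,"dz":-20,"twist":0},{"claw":0,"dx":-1,"dy":112,"dz":-65,"twist":0},{"claw":0,"dx":-1,"dy":112,"dz":-110,"twist":0},{"claw":0,"dx":-1,"dy":112,"dz":-150,"twist":0},{"claw":0,"dx":-1,"dy":112,"dz":-180,"twist":0},{"claw":0,"dx":-1,"dy":112,"dz":-191,"twist":0}]'
python3 -m pendant '[{"claw":0,"dx":0,"dy":0,"dz":0,"twist":0},{"claw":0,"dx":0,"dy":-7,"dz":0,"twist":0},{"claw":0,"dx":0,"dy":-14,"dz":0,"twist":0},{"claw":0,"dx":0,"dy":-20,"dz":0,"twist":0},{"claw":0,"dx":0,"dy":-25,"dz":0,"twist":0},{"claw":0,"dx":0,"dy":-30,"dz":0,"twist":0}]'
python3 -m pendant '[{"claw":0,"dx":0,"dy":-5,"dz":0,"twist":0},{"claw":0,"dx":0,"dy":-10,"dz":0,"twist":0},{"claw":0,"dx":0,"dy":-15,"dz":0,"twist":0},{"claw":0,"dx":0,"dy":-20,"dz":0,"twist":0}]'
```

```text
clock: 16.8
tool_pos: [0.4926, 0.101, -0.0132]
eef_rot: [0.707, 0.707, -0.002, -0.001]
contact_force: [-0.1, -0.5, -0.2]
opening: 0.009
finger_force: 0.0
clock: 17.4
tool_pos: [0.4948, 0.0722, -0.0095]
eef_rot: [0.707, 0.707, 0.001, 0.0]
contact_force: [0.4, 2.5, 1.4]
opening: 0.0
finger_force: 1.1
clock: 17.8
tool_pos: [0.4946, 0.052, -0.0102]
eef_rot: [0.707, 0.707, 0.001, 0.0]
contact_force: [1.8, 2.7, 0.1]
opening: 0.004
finger_force: 1.2
```

Pushing, with the expected sliding force of 2.5 N. I'll go on in small steps until it rises at the stop.

```bash
python3 -m pendant '[{"claw":0,"dx":0,"dy":-3,"dz":0,"twist":0},{"claw":0,"dx":0,"dy":-6,"dz":0,"twist":0},{"claw":0,"dx":0,"dy":-8,"dz":0,"twist":0},{"claw":0,"dx":0,"dy":-8,"dz":0,"twist":0}]'
python3 -m pendant '[{"claw":0,"dx":0,"dy":-2,"dz":0,"twist":0},{"claw":0,"dx":0,"dy":-3,"dz":0,"twist":0},{"claw":0,"dx":0,"dy":-3,"dz":0,"twist":0}]'
```

```text
clock: 18.2
tool_pos: [0.494, 0.0445, -0.0103]
eef_rot: [0.707, 0.707, 0.0, -0.0]
contact_force: [1.4, 4.3, -0.9]
opening: 0.005
finger_force: 1.6
clock: 18.5
tool_pos: [0.4941, 0.0443, -0.0103]
eef_rot: [0.706, 0.708, 0.002, -0.001]
contact_force: [0.5, 8.9, 0.3]
opening: 0.004
finger_force: 4.2
```

The force rises with no motion (y 0.044, predicted about 0.041), so the tube is at the stop. One small further press, then back away and check.

```bash
python3 -m pendant '[{"claw":0,"dx":0,"dy":-2,"dz":0,"twist":0},{"claw":0,"dx":0,"dy":-3,"dz":0,"twist":0},{"claw":0,"dx":0,"dy":-3,"dz":0,"twist":0}]'
python3 -m pendant '[{"claw":0,"dx":0,"dy":20,"dz":0,"twist":0},{"claw":0,"dx":0,"dy":40,"dz":0,"twist":0},{"claw":0,"dx":0,"dy":40,"dz":45,"twist":0},{"claw":0,"dx":0,"dy":40,"dz":90,"twist":0},{"claw":0,"dx":0,"dy":30,"dz":140,"twist":0},{"claw":0,"dx":0,"dy":0,"dz":190,"twist":0},{"claw":0,"dx":0,"dy":-50,"dz":240,"twist":0},{"claw":0,"dx":0,"dy":-100,"dz":270,"twist":0}]'
python3 -m pendant '[{"claw":0,"dx":0,"dy":-50,"dz":20,"twist":0},{"claw":0,"dx":0,"dy":-95,"dz":20,"twist":0},{"claw":0,"dx":0,"dy":-95,"dz":20,"twist":0},{"claw":0,"dx":0,"dy":-95,"dz":20,"twist":0},{"claw":0,"dx":0,"dy":-95,"dz":20,"twist":0}]'
python3 - <<'E'
from h import *
K,T=cam("wrist");im,d=eyes.snapshot("wrist"); s=r.get_state(); print(s["clock"],s["tool_pos"],s["contact_force"])
for q,z in [("hub",.062),("big_bush",.062),("index",.062),("stop_face",.0305),("tube_stop_end",.0305),("tube_push_end",.0305)]:
    for p in nets.place_of("wrist",q)[:2]:
        u,v=np.array(p["position"])*[560,420]; print(q,round(p["confidence"],2),int(u),int(v),at_z(K,T,u,v,z).round(3))
u,v=[int(x) for x in (T@np.eye(4))[:2,3]*0]
W=np.linalg.inv(T); c=K@(W@np.r_[.515,-.13,.05,1])[:3]; u,v=(c[:2]/c[2]).astype(int); y0=max(0,v-65); x0=max(0,u-80)
cv2.imwrite("pics/end.png",cv2.resize(im[y0:y0+130,x0:x0+170],None,fx=4.5,fy=4.5,interpolation=cv2.INTER_CUBIC)); print(x0,y0)
E
```

```text
clock: 18.8
tool_pos: [0.4946, 0.0442, -0.0103]
eef_rot: [0.705, 0.709, 0.003, -0.002]
contact_force: [0.5, 13.6, 0.5]
opening: 0.006
finger_force: 6.6
clock: 19.6
tool_pos: [0.4928, -0.0333, 0.2396]
eef_rot: [0.707, 0.707, -0.001, -0.0]
contact_force: [0.9, -1.0, -0.6]
opening: 0.003
finger_force: 0.0
clock: 20.1
tool_pos: [0.4929, -0.1259, 0.2571]
eef_rot: [0.707, 0.707, -0.001, -0.001]
contact_force: [-0.1, 0.1, -0.6]
opening: 0.003
finger_force: 0.0
20.15 [ 0.49324945 -0.12535791  0.25720081] [-0.30547499  0.17103422 -0.37014781]
hub 0.59 313 197 [ 0.534 -0.14   0.062]
big_bush 0.61 285 193 [ 0.501 -0.135  0.062]
big_bush 0.37 279 40 [0.493 0.026 0.062]
index 0.84 283 192 [ 0.498 -0.134  0.062]
index 0.2 394 95 [ 0.618 -0.028  0.062]
stop_face 0.57 288 243 [ 0.505 -0.208  0.03 ]
stop_face 0.43 280 42 [0.494 0.032 0.03 ]
tube_stop_end 0.96 285 241 [ 0.502 -0.206  0.03 ]
tube_stop_end 0.89 173 34 [0.375 0.039 0.03 ]
tube_push_end 0.76 96 253 [ 0.251 -0.222  0.03 ]
tube_push_end 0.74 279 40 [0.494 0.033 0.03 ]
217 122
```

View pics/end.png

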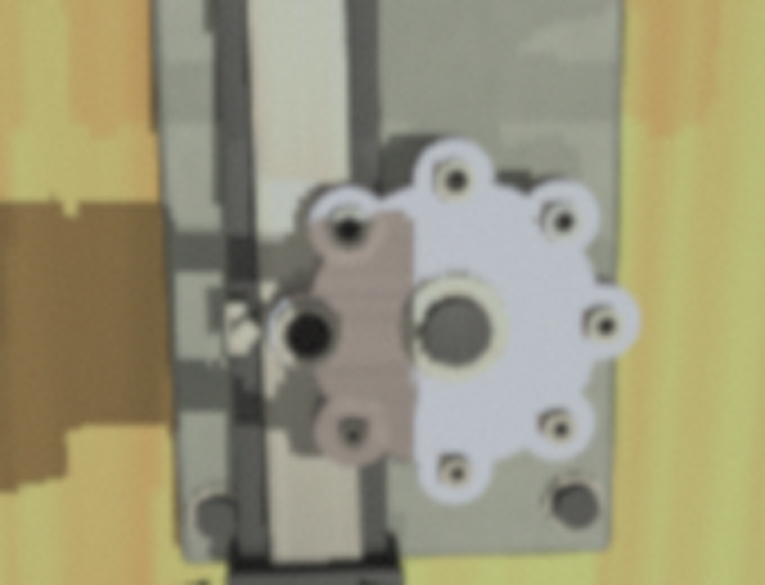

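The largest bushing (308,335) sits at the pointer tip (245,330) over the tube. The tube's end reaches the stop block (315,560) with no gap, so I'm handing in.

```bash
python3 -c "
from plant import r
print(r.finish_job())"
```

```text
the job is handed in; nothing more can be done
None
```

I handed the job in at about 20 s, with the largest bushing clicked in at the pointer after three clockwise clicks and the bare steel tube pushed against the stop; the last picture showed both, but the hand-in returned no verdict.

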